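# Snap the cover onto a fuse box and hold it down

### The arm

A 6-joint arm with a two-finger parallel gripper is mounted at the origin on the work surface. World frame = base frame: x ahead of the robot, y to its left, z up, the work surface at z = 0. Lengths are in mm, angles in rad, forces in N, time in s.
With the tool pointing down it reaches from about 350 to 875 mm from the base axis. Payload 4.2 kg.
Tool frame: the origin (TCP) lies between the finger pads; the fingertips stand 19 mm ahead of it and the grasp point (between the pads) is the TCP; z points along the fingers, y is the line along which they close (so a half turn about z gives the same grasp; the last joint's range is limited). The gripper opens to 87 mm and grips with 3 to 60 N. Pads are 19 mm wide; open, the fingers measure 117 mm over their backs; the gripper's body (75 mm by 190 mm) begins 51 mm behind the grasp point.
Start: joints at [-0.852, 0.385, 0.008, 0, -1.194, -0.259], TCP at [277.367, -560.06, 241.55] pointing down, gripper open.
Joint ranges: [-3.14, 3.14], [-1.21, 2.06], [-1.07, 1.41], [-3.16, 2.05], [-2.99, -0.16], [-3.1, 3.1]. Speed limits (rad/s): [2.79, 2.79, 3.14, 3.14, 3.14, 3.14].

### API

Orientations are given as a unit quaternion [x, y, z, w].
In Python, from cell import ctrl gives the robot as it stands. The module is installed in compiled form; this text tells all that it offers.
- The arm moves only by the shell command python3 -m inch 'ROWS' [FORCE]. ROWS is JSON, a list of rows, each a list of 3 entries, a list of its own where there are three numbers: the turn, a rotation vector about the tool's x, y, z each as a share of pi/2 rad, from -1 to 1, then the shift along the tool's x, y, z each as a share of 0.15 m, from -1 to 1, then the opening, from -1 (shut) to 1 (fully open). A call has 1 to 5 rows; each row is the pose to reach, as a shift and turn from the pose commanded when the call began, along the tool's axes at that moment; what a row does not reach only later rows make up. A row lasts 1/8 s, in which the tool goes at most 62.5 mm and 10.7 degrees, less where a joint would pass 70% of its speed; a pose out of reach is approached as far as the arm can. A call with a number of a shift or a turn outside -1 to 1 is refused whole. A call with a gripper value outside its range is refused whole. The fingers move at their own pace and stop on an object; FORCE is the grip in N (left out, the last holds). Time passes only in rows, so rows that repeat a pose let the fingers close. It gives the time, the measured TCP pose, the force, the opening and the grip force at its end, in the units of the state.
- ctrl.get_obs(): the state, without advancing time (a new reading comes with each control period).
- ctrl.grab_frame(name): name is "scene" or "top"; returns a dict with "image" (384x512x3 uint8, red, green, blue), "intrinsics" (3x3 intrinsics, pixels), "world_from_camera" (4x4, takes a point from camera to world coordinates). Camera axes: x right, y down, z forward; pixel columns grow to the right and rows downward; lengths in mm; the calibration is good to about 2 mm. A picture is of the moment at which its call begins. There is no depth.
- ctrl.sign_off(): hands the job in; it is judged then, once.
The state is a dict: "time": time; "joints": joint angles; "joint_vel": joint speeds; "tau": joint torques, N m; "position": TCP position; "tcp_rot": TCP orientation; "force": force on the tool from outside, world axes, zero at the start; "torque": the same for the moment, N m; "finger_gap": finger opening in mm; "grip_force": force on a finger pad.
Only numpy, scipy, OpenCV 4.12 (cv2) and the standard library are available. Lean on these libraries where they do the work, as an engineer would, in place of code of your own. Each camera call takes 0.05 s, during which the arm holds its last target. There are 200 camera calls.

### The job

Of the three black covers lying on the bench, find the rectangular one that matches the open fuse box, lift it by its grip rib, and set it straight over the box. Press it down until both catches snap and the cover sits fully home on the rim, then keep pressing: finish while still holding the cover and pressing it firmly down (10 N or so), without letting go. Leave the other two covers, the screwdriver and the bottle where they are.

Things in the scene. Friction and masses are not known exactly. Their poses are not given: they have to be found in the camera images.
- fusebox: Open black rectangular fuse box, fixed (does not move). Steel foot plate 110 x 90 mm, 5 mm thick; housing 76 mm (its x) x 52 mm (its y), rim 50 mm above the bench, upper outer edges rounded 4 mm. Origin: centre of the underside, at bench height; z up.
- fusebox_rim (a point): Centre of the box's open top, at rim height, axes as the box's. On each long side (+y and -y) a slippery sprung round-nosed catch, 46 mm long, stands 5.5 mm out of the wall, its centre line 11 mm below the rim; it gives way inwards.
- cover: The matching loose cover: black rectangular cap 88 mm (its x) x 72 mm (its y), 27 mm high without its rib, about 60 g, open below, top plate 4 mm thick. Origin: centre of the underside (lower skirt edge); z up. Its skirt goes around the box with 3 mm play each way in x, 1.5 mm in y; either way round fits. Fully home, the plate lies on the rim: origin 27 mm above the box's origin.
- cover_rib (a point): Centre of the top edge of the cover's grip rib, 53 mm above the cover's origin; rib 60 mm long (cover x), 12 mm thick (y), 26 mm high. Beads inside the long skirts must pass the box's catches: they meet with the cover 15 mm above home, the force rises to 10 to 15 N and drops suddenly about 9 mm above home; then it slides on freely until it is home.
- square_cover: Loose black square cover 54 x 54 mm with a grip rib, 53 mm high over all; belongs to another box, leave alone. Origin: centre of underside.
- round_cover: Loose black round cover, 68 mm diameter, with a grip rib, 53 mm high over all; belongs to another box, leave alone. Origin: centre of underside.
- screwdriver: Screwdriver with a black handle lying on the bench, about 200 mm long, along its x; leave alone. Origin: underside at mid length.
- oil_bottle: White bottle with black cap standing on the bench, 60 mm diameter, 150 mm high; leave alone. Origin: centre of underside.
Things that resemble listed ones, but are neither listed nor needed, are in the scene too. What is shaped like the cover but orange or purple is not meant.

How it is judged:
By the outcome, as a careful person would: the job done as asked, in the order asked, and still so for the second after the job is handed in, while the arm keeps its last pose, push and grip.
It also fails if it takes over 48 s, if anything falls off the work surface, if the arm or the gripper's body presses on something with over 40 N, if the wrist force passes 120 N, or if a joint passes its speed limit or range.

## Working session

There is one attempt and no reset: what is moved stays moved. The work goes in short steps, Python scripts to look and compute and a shell command to move; the robot and the scene stay as the last step left them, time stands still between calls to the robot, and variables do not carry over. Pictures are saved under pics/ and viewed, at most 10 in all, crops included, and the job is handed in when it is done.

```bash
mkdir -p pics; python3 - <<'E'
from cell import ctrl
import cv2,pickle,numpy as np
d={}
for n in("scene","top"):
    f=ctrl.grab_frame(n);d[n]=f;cv2.imwrite(f"pics/{n}0.png",f["image"][:,:,::-1])
    print(n,f["intrinsics"],f["world_from_camera"])
pickle.dump(d,open("f0.pkl","wb"));o=ctrl.get_obs();print(o["position"],o["tcp_rot"],o["finger_gap"],o["time"],o["force"])
E
```

```text
scene [[384.65521374   0.         257.95804368]
 [  0.         384.65521374 192.96190438]
 [  0.           0.           1.        ]] [[ 4.68493509e-01  6.92279173e-01 -5.48874647e-01  1.03104779e+03]
 [ 8.83464392e-01 -3.65615850e-01  2.92943199e-01 -1.64990361e+02]
 [ 2.12120470e-03 -6.22153194e-01 -7.82892651e-01  7.42504194e+02]
 [ 0.00000000e+00  0.00000000e+00  0.00000000e+00  1.00000000e+00]]
top [[406.97403931   0.         253.9813402 ]
 [  0.         406.97403931 194.17436334]
 [  0.           0.           1.        ]] [[-1.09445397e-02 -9.96997405e-01  7.66576254e-02  5.14454619e+02]
 [-9.99929433e-01  1.12664253e-02  3.76778360e-03  9.45137844e+01]
 [-4.62012788e-03 -7.66109793e-02 -9.97050356e-01  9.79392946e+02]
 [ 0.00000000e+00  0.00000000e+00  0.00000000e+00  1.00000000e+00]]
[ 277.13700833 -559.64038137  240.59232289] [-2.27794053e-01  9.73708854e-01  9.28560982e-04 -2.74600451e-04] 86.65798560169297 0.1 [-1.07051876  0.96544813 -1.61852736]
```

View pics/scene0.png

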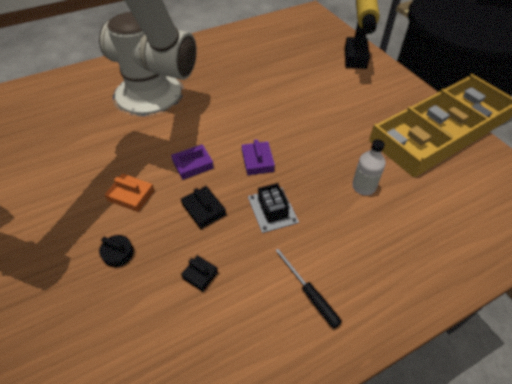

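View pics/top0.png

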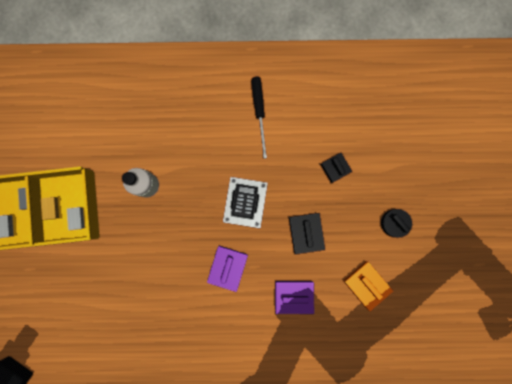

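Scene: candidates for the cover, top-view pixels. Black rectangle (307,233), black square (336,167), black round (397,222), orange (368,285), purple (228,268) and (295,297). I choose the black rectangle at (307,233). The box is at (245,202).

```bash
cat > h.py <<'E'
import numpy as np,cv2
def ray(f,uv,z):
    K,T=f["intrinsics"],f["world_from_camera"]
    d=T[:3,:3]@np.linalg.inv(K)@np.array([uv[0],uv[1],1.]);o=T[:3,3]
    return o+d*(z-o[2])/d[2]
def proj(f,p):
    K,T=f["intrinsics"],f["world_from_camera"]
    c=K@(T[:3,:3].T@(np.asarray(p,float)-T[:3,3]));return c[:2]/c[2]
def blob(mask,near):
    cs,_=cv2.findContours(mask.astype(np.uint8),cv2.RETR_EXTERNAL,cv2.CHAIN_APPROX_NONE)
    cs=[c for c in cs if cv2.contourArea(c)>60]
    return min(cs,key=lambda c:np.hypot(*(c[:,0].mean(0)-near)))
def rect(f,c,z):
    w=np.array([ray(f,p,z)[:2] for p in c[:,0].astype(float)],np.float32)
    (x,y),(a,b),t=cv2.minAreaRect(w)
    if a<b:a,b,t=b,a,t+90
    return np.round([x,y,a,b,(t+90)%180-90],1)
E
python3 - <<'E'
import pickle
from h import *
d=pickle.load(open("f0.pkl","rb"))
t=d["top"];im=t["image"].astype(int)
mx=im.max(2);mn=im.min(2)
for th in(50,60,70):
    print("cover",rect(t,blob(mx<th,(307,233)),20),rect(t,blob(mx<th,(307,233)),27))
for th in(110,130,150):
    c=blob((mn>th),(245,202));print("plate",rect(t,c,5))
ms=mx<60;hull=np.zeros(ms.shape,np.uint8);cv2.rectangle(hull,(228,180),(262,226),1,-1)
print("housing",rect(t,blob(cv2.morphologyEx((mx<80).astype(np.uint8)&hull,cv2.MORPH_CLOSE,np.ones((7,7))),(245,202)),50))
a=t["image"][165:265,215:335];s=d["scene"]["image"][165:265,165:315]
A=cv2.resize(a,None,fx=5,fy=5,interpolation=2)
A=np.clip(A.astype(float)*1.8,0,255).astype(np.uint8)
cv2.imwrite("pics/crop0.png",A[:,:,::-1])
E
```

```text
cover [496.7 -26.4  67.7  30.5  -1.3] [496.8 -25.5  67.3  30.3  -1.3]
cover [496.5 -23.   84.3  70.1   7.7] [496.6 -22.1  83.7  69.6   7.7]
cover [495.7 -23.   86.1  71.3   7.2] [495.9 -22.1  85.5  70.7   7.2]
plate [571.  120.3 111.4  91.6  -9.8]
plate [571.1 120.3 110.5  90.8 -10.1]
plate [570.4 120.4 108.9  90.   -9.8]
housing [570.5 120.3  72.3  59.5 -10.2]
```

View pics/crop0.png

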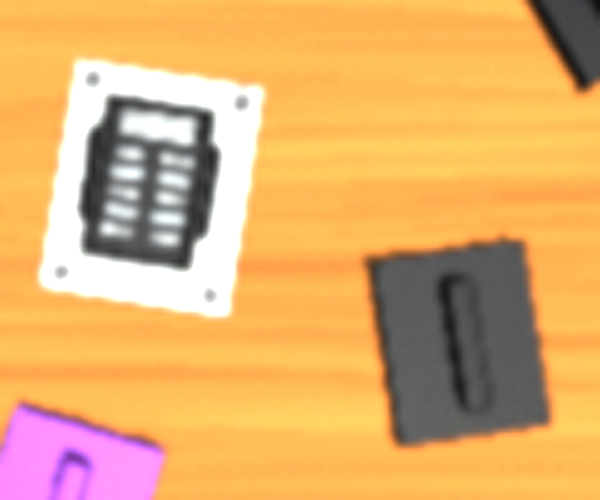

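The crop confirms the 88x72 black rectangular cover, with its rib near crop (465,343), or about top (308,233). The box with its side catches sits at top (245,202). Cover is about (496,-22.5) at yaw 7°, box about (571,120) at yaw -10°.

```bash
cat >> h.py <<'E'
from scipy.spatial.transform import Rotation as R
def to(o,p,yaw):
    "shares of turn and shift from the present pose to tool-down pose p, tool x at yaw (deg, mod 180)"
    r=R.from_quat(o["tcp_rot"]);best=None
    for y in(yaw,yaw+180):
        g=R.from_euler("z",y,degrees=True)*R.from_euler("x",180,degrees=True)
        v=(r.inv()*g).as_rotvec()
        if best is None or np.linalg.norm(v)<np.linalg.norm(best):best=v
    s=r.inv().apply(np.asarray(p)-o["position"])
    print("turn",np.round(best/(np.pi/2),3),"shift",np.round(s/150,3),"pos",np.round(o["position"],1),"F",np.round(o["force"],1),"gap",round(o["finger_gap"],1),"grip",o["grip_force"],"t",o["time"])
E
python3 - <<'E'
import pickle
from h import *
from cell import ctrl
d=pickle.load(open("f0.pkl","rb"));t,s=d["top"],d["scene"]
print("rib by top",ray(t,(308,233.6),53))
# cross-check of cover with scene camera: silhouette centroid vs projected silhouette hull
im=s["image"].max(2)
c=blob(im<60,(204,206));M=cv2.moments(c)
a=np.radians(7.2);B=R.from_euler("z",a).as_matrix()
P=[B@[x,y,z]+[496,-22.5,0] for x,y,z in [(i*44,j*36,k) for i in(-1,1) for j in(-1,1) for k in(0,27)]]
h=cv2.convexHull(np.array([proj(s,p) for p in P],np.float32));m=cv2.moments(h)
print("scene bbox",cv2.boundingRect(c),cv2.boundingRect(h))
to(ctrl.get_obs(),[496,-22.5,150],7.2)
E
```

```text
rib by top [494.74923193 -23.33907804  53.        ]
scene bbox (182, 187, 44, 42) (180, 183, 48, 47)
turn [ 0.001 -0.     0.213] shift [-2.896  2.561  0.609] pos [ 277.1 -559.6  240.6] F [-1.1  1.  -1.6] gap 86.7 grip 0.0 t 0.1
```

```bash
python3 -m inch '[[[0,0,0],[-0.97,0.85,0],1],[[0,0,0],[-0.97,0.85,0],1],[[0,0,0],[-0.97,0.85,0],1],[[0,0,0],[-0.97,0.85,0],1],[[0,0,0],[-0.97,0.85,0],1]]' && python3 -m inch '[[[0,0,0],[-0.97,0.85,0],1],[[0,0,0],[-0.97,0.85,0],1],[[0,0,0],[-0.97,0.85,0],1],[[0,0,0],[-0.97,0.85,0],1],[[0,0,0],[-0.97,0.85,0],1]]' && python3 -m inch '[[[0,0,0.21],[-0.96,0.86,0],1],[[0,0,0.21],[-0.96,0.86,0.2],1],[[0,0,0.21],[-0.96,0.86,0.4],1],[[0,0,0.21],[-0.96,0.86,0.4],1],[[0,0,0.21],[-0.96,0.86,0.4],1]]'
python3 - <<'E'
from h import *
from cell import ctrl
to(ctrl.get_obs(),[495.7,-22.7,90],7.2)
E
```

```text
time: 0.72
position: [351.4, -380.9, 241.6]
tcp_rot: [-0.229, 0.974, -0.0, -0.0]
force: [-0.8, -0.4, 0.2]
finger_gap: 87.2
grip_force: 0.0
time: 1.35
position: [425.1, -203.1, 241.3]
tcp_rot: [-0.228, 0.974, 0.0, -0.0]
force: [0.1, -0.1, -0.2]
finger_gap: 86.8
grip_force: 0.0
time: 1.98
position: [496.7, -23.7, 179.9]
tcp_rot: [-0.065, 0.998, -0.0, -0.002]
force: [-0.6, -0.2, 0.0]
finger_gap: 86.7
grip_force: 0.0
turn [-0.    -0.002  0.002] shift [0.003 0.008 0.599] pos [496.7 -23.7 179.9] F [-0.6 -0.2  0. ] gap 86.7 grip 0.0 t 1.975
```

```bash
python3 -m inch '[[[0,0,0],[0.005,0.008,0.3],1],[[0,0,0],[0.005,0.008,0.6],1],[[0,0,0],[0.005,0.008,0.8],1],[[0,0,0],[0.005,0.008,0.87],1],[[0,0,0],[0.005,0.008,0.87],1]]' && python3 -m inch '[[[0,0,0],[0,0,0],-1],[[0,0,0],[0,0,0],-1],[[0,0,0],[0,0,0],-1],[[0,0,0],[0,0,0],-1],[[0,0,0],[0,0,0],-1]]' 40
```

```text
time: 2.6
position: [496.2, -23.1, 51.3]
tcp_rot: [-0.064, 0.998, -0.0, -0.0]
force: [0.7, 0.4, 1.0]
finger_gap: 87.1
grip_force: 0.0
time: 3.22
position: [495.9, -21.7, 51.1]
tcp_rot: [-0.065, 0.998, 0.0, 0.0]
force: [0.1, 0.2, -0.4]
finger_gap: 44.9
grip_force: 0.0
```

```bash
python3 -m inch '[[[0,0,0],[0,0,0.01],-1],[[0,0,0],[0,0,0.01],-1],[[0,0,0],[0,0,0.01],-1],[[0,0,0],[0,0,0.01],-1],[[0,0,0],[0,0,0.01],-1]]' 40; python3 -m inch '[[[0,0,0],[0,0,0],-1],[[0,0,0],[0,0,0],-1],[[0,0,0],[0,0,0],-1]]'
```

```text
time: 3.85
position: [495.8, -21.8, 49.5]
tcp_rot: [-0.065, 0.998, 0.0, -0.0]
force: [0.9, -0.4, -0.7]
finger_gap: 11.9
grip_force: 40.0
time: 4.22
position: [495.8, -21.8, 49.5]
tcp_rot: [-0.065, 0.998, -0.0, -0.0]
force: [-0.2, -0.3, -1.1]
finger_gap: 12.1
grip_force: 40.0
```

```bash
python3 -m inch '[[[0,0,0],[0,0,-0.1],-1],[[0,0,0],[0,0,-0.3],-1],[[0,0,0],[0,0,-0.5],-1],[[0,0,0],[0,0,-0.67],-1],[[0,0,0],[0,0,-0.67],-1]]'
python3 - <<'E'
from h import *
from cell import ctrl
to(ctrl.get_obs(),[570.8,120.3,150],-10)
E
```

```text
time: 4.85
position: [497.1, -21.5, 151.9]
tcp_rot: [-0.065, 0.998, 0.0, 0.002]
force: [0.3, 0.6, -1.7]
finger_gap: 11.5
grip_force: 40.0
turn [0.001 0.003 0.194] shift [-0.61   0.874  0.016] pos [497.1 -21.5 151.9] F [ 0.3  0.6 -1.7] gap 11.5 grip 39.999824445694685 t 4.85
```

```bash
python3 -m inch '[[[0,0,0.1],[-0.2,0.3,0.01],-1],[[0,0,0.19],[-0.4,0.58,0.01],-1],[[0,0,0.194],[-0.55,0.8,0.01],-1],[[0,0,0.194],[-0.61,0.874,0.01],-1],[[0,0,0.194],[-0.61,0.874,0.01],-1]]'
python3 -m inch '[[[0,0,0],[0,0,0],-1],[[0,0,0],[0,0,0],-1]]'
python3 - <<'E'
from h import *
from cell import ctrl
to(ctrl.get_obs(),[570.8,120.3,110],-10)
f=ctrl.grab_frame("scene");t=ctrl.grab_frame("top")
a=np.clip(f["image"][110:240,200:330]*1.8,0,255).astype(np.uint8);b=np.clip(t["image"][130:260,180:310]*1.8,0,255).astype(np.uint8)
cv2.imwrite("pics/hold.png",cv2.resize(np.hstack([a,b]),None,fx=3,fy=3,interpolation=2)[:,:,::-1])
E
```

```text
time: 5.48
position: [569.1, 120.2, 147.1]
tcp_rot: [0.087, 0.996, -0.001, -0.001]
force: [-0.5, 0.7, -0.7]
finger_gap: 11.6
grip_force: 40.0
time: 5.72
position: [569.1, 118.9, 148.6]
tcp_rot: [0.088, 0.996, -0.0, -0.0]
force: [-1.1, -0.1, 0.1]
finger_gap: 11.8
grip_force: 40.0
turn [-0.    -0.    -0.001] shift [-0.01   0.011  0.257] pos [569.1 118.9 148.6] F [-1.1 -0.1  0.1] gap 11.8 grip 39.99990449286997 t 5.725
```

View pics/hold.png

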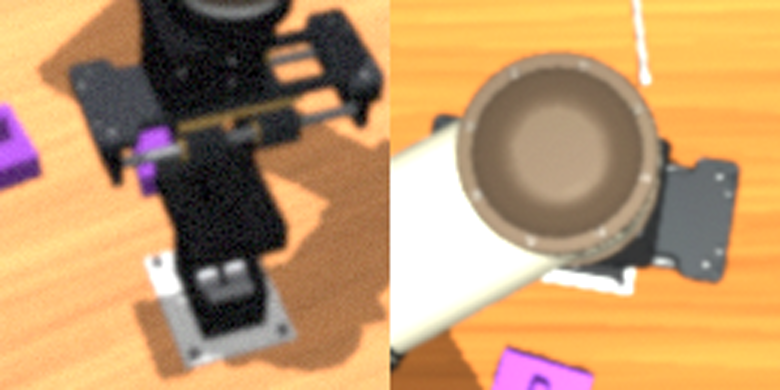

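The cover hangs level in the gripper (left half near (225,200)), directly above the box rim at (225,285). I'll cross-check the box position with the scene camera before lowering.

```bash
python3 - <<'E'
import pickle
from h import *
d=pickle.load(open("f0.pkl","rb"));s=d["scene"];im=s["image"].astype(int)
for th in(90,105,120):
    c=blob(im.min(2)>th,(272,210));print("plate",rect(s,c,5))
c=blob(im.max(2)<60,(204,206));print(rect(s,c,13))
from cell import ctrl
for k in range(3):print(ctrl.get_obs()["position"])
E
```

```text
plate [570.7 119.3 113.6  93.6  -9.3]
plate [571.3 119.4 110.2  91.3  -9.5]
plate [570.  112.  109.2  74.8  -8.4]
[492.  -25.5 108.2  74.    7.8]
[569.35139813 119.20964315 148.79780341]
[569.35139813 119.20964315 148.79780341]
[569.35139813 119.20964315 148.79780341]
```

```bash
python3 -m inch '[[[0,0,0],[-0.01,0.009,0.1],-1],[[0,0,0],[-0.01,0.009,0.2],-1],[[0,0,0],[-0.01,0.009,0.28],-1],[[0,0,0],[-0.01,0.009,0.28],-1],[[0,0,0],[-0.01,0.009,0.28],-1]]' 60
python3 - <<'E'
from h import *
from cell import ctrl
to(ctrl.get_obs(),[571,120.2,95],-9.8)
E
```

```text
time: 6.45
position: [571.6, 121.2, 106.6]
tcp_rot: [0.087, 0.996, -0.0, 0.0]
force: [-0.1, 0.1, -0.4]
finger_gap: 11.7
grip_force: 60.0
turn [-0.     0.    -0.002] shift [ 0.003 -0.007  0.077] pos [571.6 121.2 106.6] F [-0.1  0.1 -0.4] gap 11.7 grip 59.999619433656335 t 6.45
```

```bash
python3 -m inch '[[[0,0,0],[0.003,-0.004,0.02],-1],[[0,0,0],[0.003,-0.004,0.04],-1],[[0,0,0],[0.003,-0.004,0.06],-1],[[0,0,0],[0.003,-0.004,0.08],-1],[[0,0,0],[0.003,-0.004,0.08],-1]]'
python3 - <<'E'
from h import *
from cell import ctrl
to(ctrl.get_obs(),[571,120.2,95],-9.8)
E
```

```text
time: 7.08
position: [570.6, 120.5, 94.2]
tcp_rot: [0.087, 0.996, -0.0, -0.0]
force: [-0.7, -0.6, -1.3]
finger_gap: 12.0
grip_force: 60.0
turn [-0.    -0.    -0.002] shift [-0.003 -0.001 -0.005] pos [570.6 120.5  94.2] F [-0.7 -0.6 -1.3] gap 12.0 grip 59.99970425851643 t 7.075
```

The skirt is around the rim without contact force. Next I press gradually through the catches.

```bash
python3 -m inch '[[[0,0,0],[0,0,0.01],-1],[[0,0,0],[0,0,0.02],-1],[[0,0,0],[0,0,0.03],-1],[[0,0,0],[0,0,0.03],-1]]'; python3 -m inch '[[[0,0,0],[0,0,0.01],-1],[[0,0,0],[0,0,0.02],-1],[[0,0,0],[0,0,0.02],-1]]'
```

```text
time: 7.58
position: [571.5, 120.6, 91.7]
tcp_rot: [0.087, 0.996, 0.0, 0.001]
force: [-1.7, 0.3, 6.3]
finger_gap: 11.4
grip_force: 60.0
time: 7.95
position: [572.4, 120.7, 90.2]
tcp_rot: [0.086, 0.996, 0.0, 0.002]
force: [-1.8, -1.5, 12.5]
finger_gap: 11.8
grip_force: 60.0
```

```bash
python3 -m inch '[[[0,0,0],[0,0,0.01],-1],[[0,0,0],[0,0,0.02],-1],[[0,0,0],[0,0,0.02],-1]]'; python3 -m inch '[[[0,0,0],[0,0,0.01],-1],[[0,0,0],[0,0,0.02],-1],[[0,0,0],[0,0,0.02],-1]]'
```

```text
time: 8.32
position: [572.7, 120.6, 86.6]
tcp_rot: [0.087, 0.996, 0.0, 0.002]
force: [0.1, -2.6, 6.8]
finger_gap: 11.6
grip_force: 60.0
time: 8.7
position: [569.8, 120.5, 79.3]
tcp_rot: [0.088, 0.996, -0.0, -0.001]
force: [1.4, 0.6, -6.6]
finger_gap: 11.7
grip_force: 60.0
```

```bash
python3 -m inch '[[[0,0,0],[0,0,0.01],-1],[[0,0,0],[0,0,0.02],-1],[[0,0,0],[0,0,0.03],-1],[[0,0,0],[0,0,0.03],-1]]'; python3 -m inch '[[[0,0,0],[0,0,0.01],-1],[[0,0,0],[0,0,0.01],-1],[[0,0,0],[0,0,0.01],-1]]'
```

```text
time: 9.2
position: [570.8, 120.6, 76.7]
tcp_rot: [0.087, 0.996, 0.0, 0.0]
force: [0.5, 0.5, -1.1]
finger_gap: 11.5
grip_force: 60.0
time: 9.57
position: [571.0, 120.7, 76.5]
tcp_rot: [0.087, 0.996, 0.0, 0.0]
force: [-2.5, 0.1, 5.8]
finger_gap: 12.0
grip_force: 60.0
```

```bash
python3 -m inch '[[[0,0,0],[0,0,0.01],-1],[[0,0,0],[0,0,0.015],-1],[[0,0,0],[0,0,0.015],-1],[[0,0,0],[0,0,0.015],-1]]'; python3 - <<'E'
from h import *
from cell import ctrl
to(ctrl.get_obs(),[571,120.2,76.5],-9.8)
f=ctrl.grab_frame("scene")
a=np.clip(f["image"][110:240,200:330]*1.8,0,255).astype(np.uint8)
cv2.imwrite("pics/home.png",cv2.resize(a,None,fx=4,fy=4,interpolation=2)[:,:,::-1])
E
```

```text
time: 10.07
position: [571.0, 120.7, 76.5]
tcp_rot: [0.087, 0.996, -0.0, 0.001]
force: [-6.1, -0.6, 17.2]
finger_gap: 11.4
grip_force: 60.0
turn [ 0.     0.001 -0.002] shift [-0.001 -0.003 -0.   ] pos [571.  120.7  76.5] F [-6.1 -0.6 17.2] gap 11.4 grip 60.006067575886846 t 10.075
```

View pics/home.png

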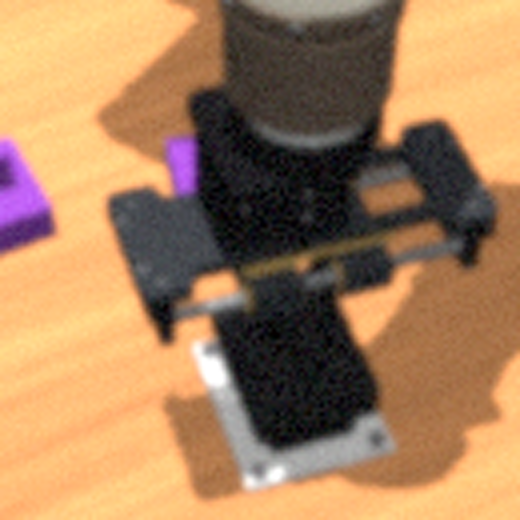

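The cover sits level on the box (crop (300,390)), still gripped, and TCP z of 76.5 matches home. The force is 17 N, so I'll ease it to about 12 N.

```bash
python3 -m inch '[[[0,0,0],[0.002,0,-0.005],-1],[[0,0,0],[0.002,0,-0.005],-1],[[0,0,0],[0.002,0,-0.005],-1],[[0,0,0],[0.002,0,-0.005],-1],[[0,0,0],[0.002,0,-0.005],-1]]'; python3 -m inch '[[[0,0,0],[0,0,0],-1],[[0,0,0],[0,0,0],-1],[[0,0,0],[0,0,0],-1],[[0,0,0],[0,0,0],-1],[[0,0,0],[0,0,0],-1]]'
```

```text
time: 10.75
position: [571.0, 120.7, 76.5]
tcp_rot: [0.087, 0.996, 0.0, 0.001]
force: [-4.2, -1.1, 12.6]
finger_gap: 11.8
grip_force: 60.0
time: 11.38
position: [571.0, 120.7, 76.5]
tcp_rot: [0.087, 0.996, 0.0, 0.001]
force: [-3.6, -0.2, 12.5]
finger_gap: 11.4
grip_force: 60.0
```

```bash
python3 -c "
from cell import ctrl
print(ctrl.sign_off())"
```

```text
the job is handed in; nothing more can be done
None
```

The matching rectangular cover is snapped fully home on the fuse box, still gripped and pressed down with about 12.5 N, and the job was handed in at about 11.4 s.

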